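Tap a stack of ceramic plates square in its corner jig

TASK

The four white ceramic plates lie stacked askew in the squaring jig. Tap the stack from its two open sides until all four plates are flush against both fences, with their edges aligned, and leave it standing there as one stack in the jig. Leave the tape roll, the Petri dish and the weighing boat where they are.

Things in the scene. Friction and masses are not known exactly. Their poses are not given: they have to be found in the camera images.
- jig: Squaring jig fixed to the worktop: aluminium base with two dark steel fences at a right angle. Origin on the worktop (z = 0), below the centre of the squared stack; x ahead, y left at yaw 0, turned up to 0.6 rad. Base top at z = 12 mm, fences rise to 38 mm. Sides -x and -y are open; the base ends at x = -25 and y = -40 mm, so plates overhang it and a fingertip can reach below the bottom one.
- long_fence (a point): Middle of the inner face of the long fence (16 mm thick, 112 mm long), at its top edge, z = 38 mm. In the jig's frame that face is at x = +37.5 mm and runs along y from -40 to +72 mm. Same axes as the jig.
- short_fence (a point): Middle of the inner face of the short fence (16 mm thick), at its top edge, z = 38 mm. In the jig's frame that face is at y = +55 mm and runs along x from -25 to +37.5 mm. Same axes as the jig.
- plate_1_center (a point): Centre of the bottom of the stack of four like smooth white ceramic plates, 15 mm above the worktop; 75 (x) x 110 (y) x 6 mm, about 0.125 kg, loose, long side roughly along the jig's y. Starts 7 to 17 mm short of the long fence and 6 to 17 mm short of the short one, up to 0.1 rad askew; squared, its centre has x = y = 0 in the jig's frame.
- plate_2_center (a point): Centre of the second of the stack of four like smooth white ceramic plates, 21 mm above the worktop; 75 (x) x 110 (y) x 6 mm, about 0.125 kg, loose, long side roughly along the jig's y. Starts 7 to 17 mm short of the long fence and 6 to 17 mm short of the short one, up to 0.1 rad askew; squared, its centre has x = y = 0 in the jig's frame.
- plate_3_center (a point): Centre of the third of the stack of four like smooth white ceramic plates, 27 mm above the worktop; 75 (x) x 110 (y) x 6 mm, about 0.125 kg, loose, long side roughly along the jig's y. Starts 7 to 17 mm short of the long fence and 6 to 17 mm short of the short one, up to 0.1 rad askew; squared, its centre has x = y = 0 in the jig's frame.
- plate_4_center (a point): Centre of the top of the stack of four like smooth white ceramic plates, 33 mm above the worktop; 75 (x) x 110 (y) x 6 mm, about 0.125 kg, loose, long side roughly along the jig's y. Starts 7 to 17 mm short of the long fence and 6 to 17 mm short of the short one, up to 0.1 rad askew; squared, its centre has x = y = 0 in the jig's frame.
- tape_roll: Roll of tape lying flat, 72 mm across, 19 mm high; origin at its underside. A bystander: leave it where it is.
- petri_dish: Closed Petri dish, 91 mm across, 15 mm high; origin at its underside. A bystander: leave it where it is.
- weigh_boat: Empty white plastic weighing boat, 76 x 76 x 15 mm; origin at its underside. A bystander: leave it where it is.
There are look-alikes about, which are no part of the job. Leave any blue look-alike of the part that bears plate_2_center alone.

How it is judged:
By the outcome, as a careful person would: the job done as asked, in the order asked, and still so for the second after the job is handed in, with the robot touching nothing.
It also fails if it takes over 64 s, if anything falls off the work surface, if the arm or the gripper's body presses on something with over 40 N, if the wrist force passes 120 N, or if a joint passes its speed limit or range.

ROBOT

A 6-joint arm with a two-finger parallel gripper is mounted at the origin on a cart in front of the work surface, level with it; the furniture and walls round the work are solid. World frame = base frame: x ahead of the robot, y to its left, z up, the work surface at z = 0. Lengths are in m, angles in degrees, forces in N, time in s.
With the tool pointing down it reaches from about 0.4 to 0.825 m from the base axis. Payload 7 kg.
Tool frame: the origin (TCP) lies on the centre line of the jaws, within the pads' length; the fingertips stand 19 mm ahead of it and the grasp point (between the pads) is the TCP; z points along the fingers, y is the line along which they close (so a half turn about z gives the same grasp; the last joint's range is limited). The gripper opens to 88 mm and grips with 3 to 60 N. Pads are 19 mm wide; open, the fingers measure 130 mm over their backs; the gripper's body (78 mm by 193 mm) begins 47 mm behind the grasp point.
Start: joints at [87.84, 20.546, 0.682, 0, -70.136, -16.507], TCP at [0.216, 0.639, 0.214] pointing down, gripper open.
Joint ranges: [-176.03, 176.03], [-82.01, 121.73], [-58.28, 71.71], [-173.87, 95.51], [-174.79, -0.11], [-173.66, 173.66]. Speed limits (degrees/s): [136.94, 136.94, 172.46, 180, 180, 180].

INTERFACE

Orientations are given as [roll, pitch, yaw] about the fixed x, y, z axes, in that order (R = Rz(yaw) Ry(pitch) Rx(roll)).
In Python, from plant import * gives the robot as it stands. The module is installed in compiled form; this text tells all that it offers.
- The arm moves only by the tool play_rows, never from a script. Its argument "deltas" is a list of rows, each a list of 6 numbers: the shift along the world's x, y, z scaled (see below), then the turn, a rotation vector about the world's x, y, z scaled (see below). A call has 1 to 10 rows; each row shifts and turns the commanded pose from where the row before left it; what a row does not reach is not made up. The controller multiplies each number of a shift by 800 mm and each number of a turn by 180 degrees. A row lasts 1/10 s, in which the tool goes at most 50 mm and 8.59 degrees, less where a joint would pass 70% of its speed; a pose out of reach is approached as far as the arm can. A call with a number of a shift or a turn outside -1 to 1 is refused whole. A call with a gripper value outside its range is refused whole. "gripper" is the gripper command: -1 is shut, 1 is fully open, values between are in proportion, set as the call begins (left out, the last holds). The fingers move at their own pace and stop on an object; the grip force is fixed at half the most. Time passes only in rows, so rows that do not move let the fingers close. It gives the time, the measured TCP pose, the force, the opening and the grip force at its end, in the units of the state.
- get_obs(): the state, without advancing time (a new reading comes with each control period).
- snapshot(name): name is "side" or "top"; returns (picture, depth): 480x640x3 uint8, blue, green, red; 480x640 float32, m along the optical axis (not along the pixel's ray), 0 where there is no reading.
- camera_model(name): a dict with "fx", "fy", "cx", "cy" (pixels), "world_to_cam" (4x4, takes a point from world to camera coordinates). Camera axes: x right, y down, z forward; pixel columns grow to the right and rows downward; lengths in m; the calibration is good to about 2 mm. A picture is of the moment at which its call begins. camera_model takes no time and is no camera call.
- close_job(): hands the job in; it is judged then, once.
The state is a dict: "clock": time; "joint_pos": joint angles; "qvel": joint speeds; "tau": joint torques, N m; "tool_pos": TCP position; "orientation": TCP orientation; "force": force on the tool from outside, world axes, zero at the start; "moment": the same for the moment, N m; "opening": finger opening in m; "gripper_force": force on a finger pad.
Only numpy, scipy, OpenCV 4.12 (cv2) and the standard library are available. Lean on these libraries where they do the work, as an engineer would, in place of code of your own. Each camera call takes 0.05 s, during which the arm holds its last target. There are 200 camera calls.

## Working session

There is one attempt and no reset: what is moved stays moved. The work goes in short steps, Python scripts to look and compute and a tool call to move; the robot and the scene stay as the last step left them, time stands still between calls to the robot, and variables do not carry over. Pictures are saved under pics/ and viewed, at most 10 in all, crops included, and the job is handed in when it is done.

Besides the shell and the picture viewer there is one more tool, called after "Request:" as a command line: name --pt "numbers of a row" for each row, then --argument value for the rest. play_rows: Moves the arm, as the interface text tells. Its arguments: {"type":"object","properties":{"deltas":{"type":"array","items":{"type":"array","items":{"type":"number","minimum":-1,"maximum":1}}},"gripper":{"type":"number"}},"required":["deltas"]}

```bash
mkdir -p pics; python3 - <<'E'
from plant import *
import cv2,numpy as np
for n in("top","side"):
    p,d=snapshot(n); cv2.imwrite(f"pics/{n}0.png",p); np.save(f"{n}0.npy",d)
    m=camera_model(n); print(n,m["fx"],m["cx"],m["cy"],np.round(m["world_to_cam"],3).tolist())
o=get_obs();print(o)
E
```

```text
top 506.1005731426018 319.98967569190864 249.23287621744277 [[-0.02, -0.999, -0.025, -0.097], [-0.981, 0.024, -0.193, 0.579], [0.193, 0.021, -0.981, 0.892], [0.0, 0.0, 0.0, 1.0]]
side 474.3781724263196 323.50073790226253 238.71468532397787 [[0.882, -0.471, 0.018, -0.567], [-0.302, -0.593, -0.747, 0.159], [0.363, 0.653, -0.665, 0.75], [0.0, 0.0, 0.0, 1.0]]
{'clock': 0.1, 'joint_pos': array([ 8.78402633e+01,  2.05877657e+01,  6.40981620e-01, -1.76812299e-02,
       -7.01361793e+01, -1.65095657e+01]), 'qvel': array([ 0.0156314 , -0.02901259, -0.01887537,  0.0505286 ,  0.01690046,
        0.07505602]), 'tau': array([-4.62521766e-04, -5.84159768e+01,  2.93751061e+01,  7.01533824e+00,
        1.01758653e-02, -5.24193570e-05]), 'tool_pos': array([0.21592379, 0.63906791, 0.21362654]), 'orientation': array([ 1.79915733e+02, -7.64109887e-03, -1.86753167e+01]), 'force': array([-0.22427655, -0.03151849,  0.42881945]), 'moment': array([-0.0097169 ,  0.01261185, -0.04861378]), 'gripper_force': 0.0, 'opening': 0.08773504971247051}
```

View pics/top0.png

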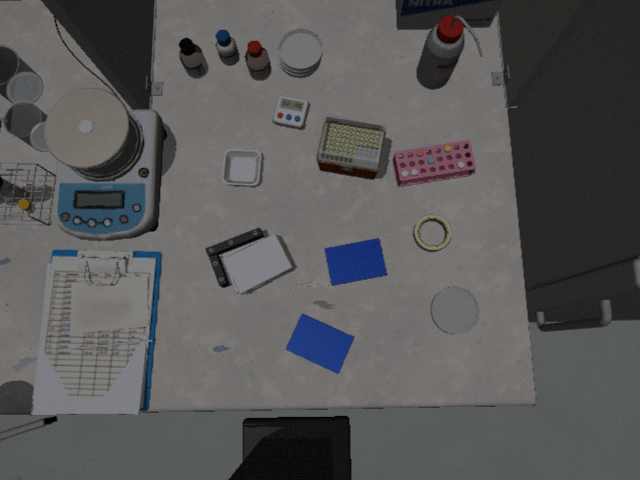

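View pics/side0.png

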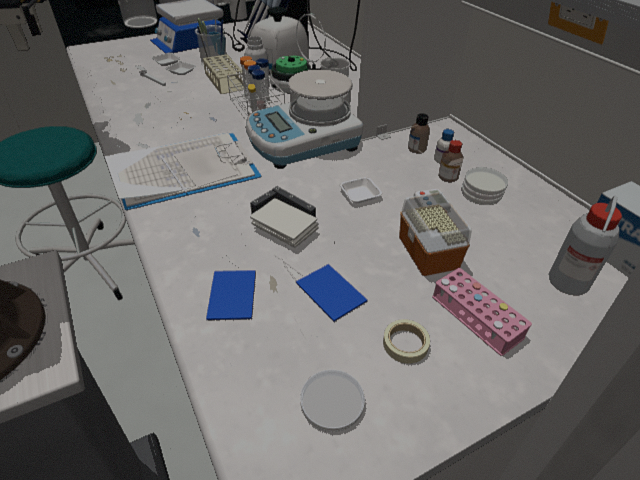

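The top view shows the jig's fence corner at about (212,245), with the white plates centred near (255,262). The blue look-alikes are at (355,262) and (320,343), the boat at (243,168), the tape at (432,233) and the dish at (455,310). Next I'll zoom in and measure.

```bash
cat > h.py <<'E'
from plant import *
import cv2,numpy as np
def toworld(n,u,v,z):
    m=camera_model(n);T=np.array(m["world_to_cam"]);R,t=T[:3,:3],T[:3,3]
    r=R.T@np.array([(u-m["cx"])/m["fx"],(v-m["cy"])/m["fy"],1]);c=-R.T@t
    return c+r*(z-c[2])/r[2]
def proj(n,P):
    m=camera_model(n);T=np.array(m["world_to_cam"]);p=np.atleast_2d(P)@T[:3,:3].T+T[:3,3]
    return np.c_[m["fx"]*p[:,0]/p[:,2]+m["cx"],m["fy"]*p[:,1]/p[:,2]+m["cy"]]
def cloud(n,d,x0,x1,y0,y1):
    m=camera_model(n);T=np.array(m["world_to_cam"]);v,u=np.mgrid[y0:y1,x0:x1];z=d[y0:y1,x0:x1]
    P=np.stack([(u-m["cx"])/m["fx"]*z,(v-m["cy"])/m["fy"]*z,z],-1)
    return (P-T[:3,3])@T[:3,:3]
E
python3 - <<'E'
from h import *
a=cv2.imread("pics/top0.png")[220:300,195:305];b=cv2.imread("pics/side0.png")[180:255,240:330]
a=cv2.resize(a,None,fx=5,fy=5,interpolation=cv2.INTER_CUBIC)
b=cv2.resize(b,None,fx=5,fy=5,interpolation=cv2.INTER_CUBIC)
cv2.imwrite("pics/ta.png",a);cv2.imwrite("pics/sb.png",b)
W=cloud("top",np.load("top0.npy"),195,305,220,300)
z=W[...,2];print(np.histogram(z,bins=np.arange(-.01,.06,.003)))
img=cv2.imread("pics/top0.png")[220:300,195:305].astype(int)
top=(z>.026)&(img.min(-1)>110)
cs,_=cv2.findContours(top.astype(np.uint8),0,1)
c=max(cs,key=cv2.contourArea);r=cv2.minAreaRect(c);bx=cv2.boxPoints(r)+[195,220]
print(bx,[toworld("top",*q,.036).round(4) for q in bx])
E
```

```text
(array([   0,   36, 1220, 3003,  793,   30,   51,  125,   65,   66,   56,
         89,   69,  137,  562, 1675,  732,   57,    0,    0,    0,    0,
          0]), array([-0.01 , -0.007, -0.004, -0.001,  0.002,  0.005,  0.008,  0.011,
        0.014,  0.017,  0.02 ,  0.023,  0.026,  0.029,  0.032,  0.035,
        0.038,  0.041,  0.044,  0.047,  0.05 ,  0.053,  0.056,  0.059]))
[[218.6000061  259.19999695]
 [273.40001678 231.79999733]
 [291.00000763 267.        ]
 [236.19999695 294.40000153]] [array([0.5657, 0.0848, 0.036 ]), array([ 0.6168, -0.0204,  0.036 ]), array([ 0.5473, -0.0538,  0.036 ]), array([0.4975, 0.0501, 0.036 ])]
```

View pics/ta.png

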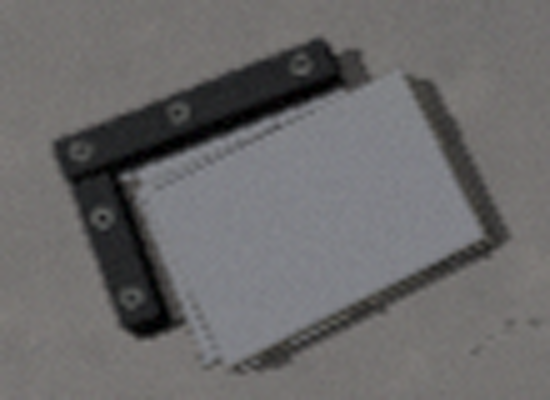

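View pics/sb.png

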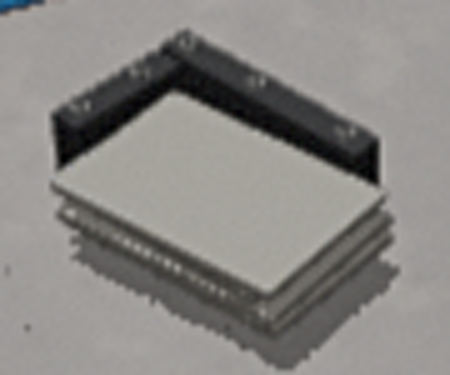

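The crops show the long fence from (60,150) to (335,60) and the short fence from (85,175) to (145,325). The plates sit a gap away from both, fanned and askew. Next I'll fit the jig pose from the fences' outer top edges in both views.

```bash
cat >> h.py <<'E'
from scipy.optimize import minimize
from scipy.ndimage import map_coordinates,gaussian_filter
def J2W(p,P):
    P=np.atleast_2d(P);c,s=np.cos(p[2]),np.sin(p[2])
    return np.c_[p[0]+c*P[:,0]-s*P[:,1],p[1]+s*P[:,0]+c*P[:,1],P[:,2]]
def edge(a,b,n,z,k=40):
    t=np.linspace(.04,.96,k)[:,None];Q=np.array(a)+t*(np.array(b)-np.array(a));n=np.array(n)
    return Q,n,z
E
python3 - <<'E'
from h import *
E=[edge((.0535,-.04),(.0535,.072),(1,0),.038),edge((-.025,.071),(.0375,.071),(0,1),.038,24),
   edge((.0375,-.04),(.0535,-.04),(0,-1),.038,6),edge((-.025,.055),(-.025,.071),(-1,0),.038,6)]
G={n:gaussian_filter(cv2.imread(f"pics/{n}0.png").mean(-1),.5) for n in("top","side")}
def score(p,names,w=.0016):
    s=0
    for n in names:
        g=G[n]
        for Q,nn,z in E:
            f=lambda o:(lambda uv:map_coordinates(g,[uv[:,1],uv[:,0]],order=1))(proj(n,J2W(p,np.c_[Q+o*nn,np.full(len(Q),z)])))
            s-=(f(w)-f(-w)).sum()
    return s
for names in(["top"],["side"],["top","side"]):
    best=None
    for dx in(-.008,0,.008):
     for dy in(-.008,0,.008):
      for yw in(.28,.35,.42):
        r=minimize(score,[.566+dx,.027+dy,yw],args=(names,),method="Nelder-Mead",options=dict(initial_simplex=[[.566+dx,.027+dy,yw],[.57+dx,.027+dy,yw],[.566+dx,.031+dy,yw],[.566+dx,.027+dy,yw+.05]]))
        if best is None or r.fun<best.fun:best=r
    print(names,best.x,best.fun)
p=best.x
for n in("top","side"):
    im=cv2.imread(f"pics/{n}0.png");x,y=(195,220) if n=="top" else(240,180)
    im=cv2.resize(im[y:y+80,x:x+110],None,fx=5,fy=5)
    for poly in([(.0375,-.04),(.0535,-.04),(.0535,.072),(.0375,.072)],[(-.025,.055),(.0375,.055),(.0375,.071),(-.025,.071)]):
        uv=proj(n,J2W(p,np.c_[np.array(poly),np.full(4,.038)]));cv2.polylines(im,[((uv-[x,y]+.5)*5).astype(int)],True,(0,255,0),1)
    globals()[n]=im
cv2.imwrite("pics/fit.png",np.vstack([top[:300],side[:300]]))
E
```

```text
Traceback (most recent call last):
  File "h.py", line 8, in proj
    m=camera_model(n);T=np.array(m["world_to_cam"]);p=np.atleast_2d(P)@T[:3,:3].T+T[:3,3]
ValueError: time passes only in moves, steps and waits
```

```bash
sed -i 's/^import cv2,numpy as np/import cv2,numpy as np,functools\n_cm=camera_model\ncamera_model=functools.lru_cache(None)(lambda n:_cm(n))/' h.py
cat > fit.py <<'E'
from h import *
E=[edge((.0535,-.04),(.0535,.072),(1,0),.038),edge((-.025,.071),(.0375,.071),(0,1),.038,24),
   edge((.0375,-.04),(.0535,-.04),(0,-1),.038,6),edge((-.025,.055),(-.025,.071),(-1,0),.038,6)]
G={n:gaussian_filter(cv2.imread(f"pics/{n}0.png").mean(-1),.5) for n in("top","side")}
def score(p,names,w=.0016):
    s=0
    for n in names:
        g=G[n]
        for Q,nn,z in E:
            f=lambda o:(lambda uv:map_coordinates(g,[uv[:,1],uv[:,0]],order=1))(proj(n,J2W(p,np.c_[Q+o*nn,np.full(len(Q),z)])))
            s-=(f(w)-f(-w)).sum()
    return s
for names in(["top"],["side"],["top","side"]):
    best=None
    for dx in(-.008,0,.008):
     for dy in(-.008,0,.008):
      for yw in(.28,.35,.42):
        r=minimize(score,[.566+dx,.027+dy,yw],args=(names,),method="Nelder-Mead",options=dict(initial_simplex=[[.566+dx,.027+dy,yw],[.57+dx,.027+dy,yw],[.566+dx,.031+dy,yw],[.566+dx,.027+dy,yw+.05]]))
        if best is None or r.fun<best.fun:best=r
    print(names,best.x,best.fun)
p=best.x
for n in("top","side"):
    im=cv2.imread(f"pics/{n}0.png");x,y=(195,220) if n=="top" else(240,180)
    im=cv2.resize(im[y:y+80,x:x+110],None,fx=5,fy=5)
    for poly in([(.0375,-.04),(.0535,-.04),(.0535,.072),(.0375,.072)],[(-.025,.055),(.0375,.055),(.0375,.071),(-.025,.071)]):
        uv=proj(n,J2W(p,np.c_[np.array(poly),np.full(4,.038)]));cv2.polylines(im,[((uv-[x,y]+.5)*5).astype(int)],True,(0,255,0),1)
    globals()[n]=im
cv2.imwrite("pics/fit.png",np.vstack([top[:300],side[:300]]))
E
python3 fit.py
```

```text
['top'] [0.56284829 0.02512737 0.36062408] -3441.3135278097457
['side'] [0.5647094  0.02481534 0.36650635] -3079.112396236237
['top', 'side'] [0.56356966 0.02498478 0.35785787] -6341.221717367133
```

View pics/fit.png

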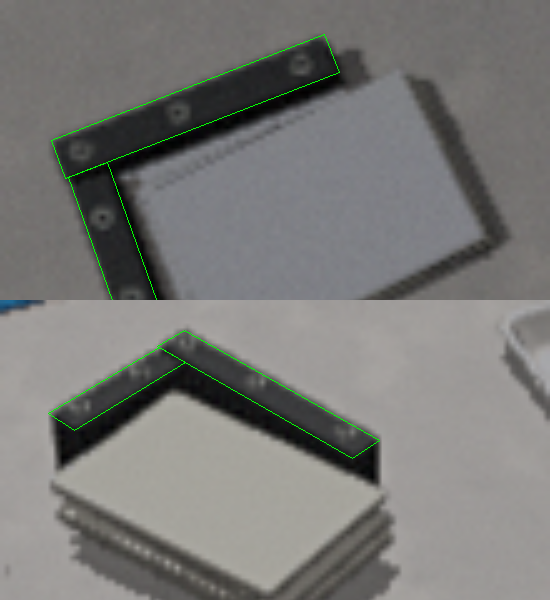

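The jig fit agrees between the views to about 2 mm: roughly (0.5637, 0.025), yaw 0.36 rad (20.6°). Before approaching, I'll check the clearance to the blue plates and where the stack's edges lie.

```bash
python3 - <<'E'
from h import *
p=(.5637,.025,.36)
im=cv2.imread("pics/top0.png").astype(int)
m=((im[...,0]-im[...,2]>60)).astype(np.uint8);m[:, :250]=0
c,_=cv2.findContours(m,0,1)
R=np.array([[np.cos(.36),np.sin(.36)],[-np.sin(.36),np.cos(.36)]])
for k in c:
    if cv2.contourArea(k)>500:
        print("blue jig",[(R@(toworld("top",*q,.006)[:2]-p[:2])).round(3).tolist() for q in cv2.boxPoints(cv2.minAreaRect(k))])
for q in[(.5657,.0848),(.6168,-.0204),(.5473,-.0538),(.4975,.0501)]:print("plate",R@(np.array(q)-p[:2]))
print("A",J2W(p,[[-.09,-.012,0]]),"B",J2W(p,[[0,-.1,0]]))
E
```

```text
blue jig [[-0.181, -0.001], [-0.13, -0.054], [-0.209, -0.13], [-0.258, -0.076]]
blue jig [[-0.028, -0.142], [-0.049, -0.25], [-0.121, -0.234], [-0.1, -0.128]]
plate [0.02293779 0.05526208]
plate [ 0.03370287 -0.06119548]
plate [-0.04310792 -0.06797137]
plate [-0.05311429  0.04681156]
A [[ 0.48369658 -0.01793544  0.        ]] B [[ 0.59892742 -0.06858968  0.        ]]
```

Request:
play_rows --pt "0.021 -0.051 0 0 0 0.022" --pt "0.021 -0.051 0 0 0 0.022" --pt "0.021 -0.051 0 0 0 0.022" --pt "0.021 -0.051 0 0 0 0.022" --pt "0.021 -0.051 0 0 0 0.022" --pt "0.021 -0.051 0 0 0 0.022" --pt "0.021 -0.051 0 0 0 0.022" --pt "0.021 -0.051 0 0 0 0.022" --pt "0.021 -0.051 0 0 0 0.021" --pt "0.021 -0.051 0 0 0 0.021" --gripper -0.09

```text
clock: 1.1
tool_pos: [0.3842, 0.2296, 0.2145]
orientation: [-180.0, -0.0, 20.8]
force: [1.1, -0.0, 1.2]
opening: 0.04
gripper_force: 0.0
```

Request:
play_rows --pt "0.021 -0.051 0 0 0 0" --pt "0.021 -0.051 0 0 0 0" --pt "0.021 -0.051 0 0 0 0" --pt "0.021 -0.051 0 0 0 0" --pt "0.021 -0.051 0 0 0 0" --pt "0.021 -0.051 0 0 0 0" --pt "0 0 0 0 0 0" --pt "0 0 0 0 0 0"

```text
clock: 1.9
tool_pos: [0.4846, -0.0146, 0.2139]
orientation: [-180.0, 0.1, 20.4]
force: [0.1, -0.7, 0.1]
opening: 0.0398
gripper_force: 0.0
```

Request:
play_rows --pt "0 0 -0.05 0 0 0" --pt "0 0 -0.05 0 0 0" --pt "0 0 -0.05 0 0 0" --pt "0 0 -0.05 0 0 0" --pt "0 0 -0.035 0 0 0" --pt "0 0 0 0 0 0" --pt "0 0 0 0 0 0"

```text
clock: 2.6
tool_pos: [0.4849, -0.0125, 0.0269]
orientation: [180.0, 0.1, 20.7]
force: [0.7, 0.3, 1.0]
opening: 0.0396
gripper_force: 0.0
```

Request:
play_rows --pt "0.0047 0.00176 0 0 0 0" --pt "0.0047 0.00176 0 0 0 0" --pt "0.0047 0.00176 0 0 0 0" --pt "0.0047 0.00176 0 0 0 0" --pt "0.0047 0.00176 0 0 0 0" --pt "0.0047 0.00176 0 0 0 0" --pt "0.0047 0.00176 0 0 0 0"

```text
clock: 3.3
tool_pos: [0.5115, -0.0034, 0.0264]
orientation: [-180.0, 0.0, 20.6]
force: [0.6, 0.1, -0.0]
opening: 0.0399
gripper_force: 0.0
```

Request:
play_rows --pt "0.0024 0.0009 0 0 0 0" --pt "0.0024 0.0009 0 0 0 0" --pt "0.0024 0.0009 0 0 0 0"

```text
clock: 3.6
tool_pos: [0.517, -0.0013, 0.0264]
orientation: [180.0, 0.0, 20.6]
force: [0.2, -0.6, -0.4]
opening: 0.0397
gripper_force: 0.0
```

Request:
play_rows --pt "0.0012 0.00044 0 0 0 0" --pt "0.0012 0.00044 0 0 0 0" --pt "0.0012 0.00044 0 0 0 0" --pt "0 0 0 0 0 0"

```text
clock: 4.0
tool_pos: [0.5199, -0.0002, 0.0265]
orientation: [180.0, -0.0, 20.6]
force: [0.4, 0.2, -0.0]
opening: 0.0401
gripper_force: 0.0
```

Request:
play_rows --pt "0.0012 0.00044 0 0 0 0" --pt "0.0012 0.00044 0 0 0 0" --pt "0 0 0 0 0 0"

```text
clock: 4.3
tool_pos: [0.5219, 0.0005, 0.0265]
orientation: [180.0, -0.0, 20.6]
force: [0.2, 0.6, 0.3]
opening: 0.0399
gripper_force: 0.0
```

Request:
play_rows --pt "0.0012 0.00044 0 0 0 0" --pt "0.0012 0.00044 0 0 0 0" --pt "0 0 0 0 0 0"

```text
clock: 4.6
tool_pos: [0.5238, 0.0012, 0.0264]
orientation: [180.0, -0.0, 20.6]
force: [-0.0, 0.1, -0.2]
opening: 0.0401
gripper_force: 0.0
```

```bash
python3 - <<'E'
from h import *
a,_=snapshot("top");b,_=snapshot("side")
a=cv2.resize(a[200:310,180:320],(700,550),interpolation=cv2.INTER_CUBIC)
b=cv2.resize(b[160:270,220:360],(700,550),interpolation=cv2.INTER_CUBIC)
cv2.imwrite("pics/c1.png",cv2.resize(np.hstack([a,b]),(800,314),interpolation=cv2.INTER_AREA));print(get_obs()["force"])
E
```

```text
[0.41224674 0.3087673  0.38342456]
```

View pics/c1.png

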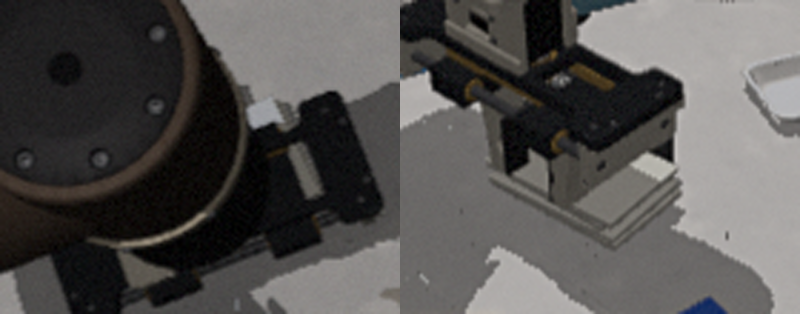

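The right half of this picture shows a finger near (565,190) next to the stack's -x edge, which runs from (490,180) to (615,245). It isn't clear whether the two are touching. I'll check with projection and depth.

```bash
python3 - <<'E'
from h import *
p=(.5637,.025,.36)
o=get_obs();t=o["tool_pos"];y=np.radians(20.6);ex=np.array([np.cos(y),np.sin(y)]);ey=np.array([-np.sin(y),np.cos(y)])
dj=t[:2]-p[:2];print("tcp jig",dj@ex,dj@ey,t[2])
P=[[*(t[:2]+s*ey+f*ex),z] for s in(-.041,.041,-.02,.02) for f in (-.0095,.0095) for z in(.007,)]
uv=proj("side",np.array(P));print(np.c_[(uv-[220,160])*5*4/7+[400*1,0],][:].round(0)) if 0 else print(((uv-[220,160])*400/140+[400,0]).round(0))
c=proj("side",J2W(p,[[-.0375,-.055,.036],[-.0375,.055,.036],[.0375,-.055,.036]]));print("sq corners",((c-[220,160])*400/140+[400,0]).round(0))
a,d=snapshot("side");W=cloud("side",d,220,360,160,270)
q=W[...,:2]-np.array(p[:2]);xj=q@ex;yj=q@ey;z=W[...,2]
for lo,hi in((.009,.033),(.033,.041),(.042,.065)):
    m=(z>lo)&(z<hi)&(xj>-.1)&(xj<.06)&(yj>-.1)&(yj<.08)
    print(lo,m.sum(),np.percentile(xj[m],[1,5,25,50,75,95]).round(3),np.percentile(yj[m],[1,5,25,50,75,95]).round(3))
E
```

```text
tcp jig -0.04588570856711948 -0.008235495925285465 0.026423916182857887
[[574. 252.]
 [594. 237.]
 [492. 198.]
 [511. 185.]
 [552. 237.]
 [572. 224.]
 [512. 211.]
 [532. 198.]]
sq corners [[598. 210.]
 [486. 140.]
 [673. 158.]]
0.009 512 [-0.053 -0.051 -0.047 -0.042 -0.003  0.038] [-0.073 -0.072 -0.068 -0.057 -0.018  0.025]
0.033 621 [-0.053 -0.049 -0.038 -0.02   0.007  0.038] [-0.07  -0.068 -0.059 -0.048 -0.013  0.034]
0.042 214 [-0.059 -0.058 -0.057 -0.055 -0.048 -0.04 ] [-0.045 -0.045 -0.043  0.011  0.013  0.023]
```

```bash
python3 - <<'E'
from h import *
a,d=snapshot("side")
cv2.imwrite("pics/c2.png",cv2.resize(a[170:255,235:325],(630,595),interpolation=cv2.INTER_CUBIC))
W=cloud("side",d,0,640,0,480)
for u in(253,257,260,270,275,280,285): print(u,[(v,*W[v,u].round(3)) for v in range(205,246,5)])
E
```

```text
253 [(205, np.float64(0.503), np.float64(0.022), np.float64(0.077)), (210, np.float64(0.503), np.float64(0.026), np.float64(0.062)), (215, np.float64(0.502), np.float64(0.026), np.float64(0.051)), (220, np.float64(0.506), np.float64(0.042), np.float64(0.024)), (225, np.float64(0.509), np.float64(0.053), np.float64(0.003)), (230, np.float64(0.504), np.float64(0.041), np.float64(0.0)), (235, np.float64(0.498), np.float64(0.025), np.float64(0.001)), (240, np.float64(0.492), np.float64(0.011), np.float64(0.001)), (245, np.float64(0.486), np.float64(-0.002), np.float64(0.002))]
257 [(205, np.float64(0.508), np.float64(0.015), np.float64(0.08)), (210, np.float64(0.508), np.float64(0.017), np.float64(0.067)), (215, np.float64(0.508), np.float64(0.018), np.float64(0.054)), (220, np.float64(0.507), np.float64(0.019), np.float64(0.042)), (225, np.float64(0.507), np.float64(0.024), np.float64(0.025)), (230, np.float64(0.51), np.float64(0.035), np.float64(0.002)), (235, np.float64(0.505), np.float64(0.022), np.float64(0.001)), (240, np.float64(0.499), np.float64(0.008), np.float64(0.001)), (245,
[... 2284 characters left out ...]
t64(0.539), np.float64(-0.015), np.float64(0.003)), (245, np.float64(0.534), np.float64(-0.025), np.float64(0.0))]
285 [(205, np.float64(0.519), np.float64(-0.093), np.float64(0.15)), (210, np.float64(0.517), np.float64(-0.096), np.float64(0.143)), (215, np.float64(0.518), np.float64(-0.093), np.float64(0.13)), (220, np.float64(0.517), np.float64(-0.096), np.float64(0.122)), (225, np.float64(0.517), np.float64(-0.094), np.float64(0.109)), (230, np.float64(0.545), np.float64(-0.027), np.float64(0.036)), (235, np.float64(0.54), np.float64(-0.037), np.float64(0.033)), (240, np.float64(0.54), np.float64(-0.037), np.float64(0.021)), (245, np.float64(0.542), np.float64(-0.031), np.float64(0.002))]
```

View pics/c2.png

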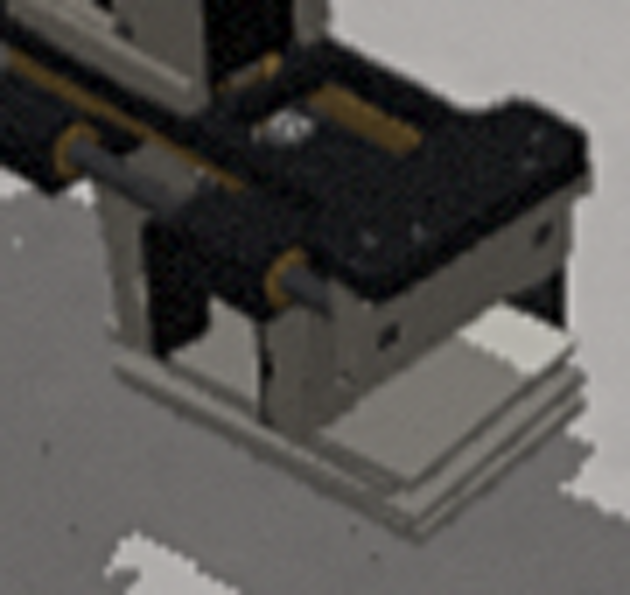

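The fingertips appear to be above the plates: depth puts the finger bottoms at z ≈ 0.04, not 0.007, and there is no force. I'll back off and measure the true tip height against the bare worktop.

Request:
play_rows --pt "-0.012 -0.0044 0 0 0 0" --pt "-0.012 -0.0044 0 0 0 0" --pt "-0.012 -0.0044 0 0 0 0" --pt "-0.012 -0.0044 0 0 0 0" --pt "-0.012 -0.0044 0 0 0 0" --pt "0 0 0 0 0 0" --pt "0 0 0 0 0 0"

```text
clock: 5.5
tool_pos: [0.4759, -0.0164, 0.0268]
orientation: [180.0, -0.0, 20.6]
force: [1.0, 0.2, 0.3]
opening: 0.0398
gripper_force: 0.0
```

```bash
python3 - <<'E'
from h import *
a,d=snapshot("side")
cv2.imwrite("pics/c3.png",cv2.resize(a[170:270,210:330],(720,600),interpolation=cv2.INTER_CUBIC))
o=get_obs();t=o["tool_pos"];print(t,o["joint_pos"])
y=np.radians(20.6);ex=np.array([np.cos(y),np.sin(y)]);ey=np.array([-np.sin(y),np.cos(y)])
W=cloud("side",d,200,340,150,280);q=W[...,:2]-t[:2];x=q@ex;yy=q@ey;z=W[...,2]
m=(abs(x)<.02)&(abs(yy)<.055)&(z>.008)&(z<.09)
for lo in np.arange(.008,.09,.008):
    k=m&(z>=lo)&(z<lo+.008)
    if k.sum():print(round(lo,3),k.sum(),np.percentile(x[k],[5,50,95]).round(3),np.percentile(yy[k],[5,50,95]).round(3))
P=proj("side",np.array([[*(t[:2]+s*ey+f*ex),.007] for s in(-.041,.041) for f in(-.0095,.0095)]));print(((P-[210,170])*6).round())
E
```

```text
[ 0.47616557 -0.01629123  0.02673388] [ 2.17870630e+01  1.43887735e+01 -3.74833539e+01  1.43577010e-02
 -3.80785977e+01  8.87883743e+01]
0.032 1 [-0. -0. -0.] [0.022 0.022 0.022]
0.04 60 [-0.012 -0.008  0.006] [-0.036  0.02   0.031]
0.048 64 [-0.013 -0.009  0.002] [-0.037  0.019  0.032]
0.056 66 [-0.013 -0.011 -0.004] [-0.037  0.018  0.032]
0.064 52 [-0.013 -0.012 -0.006] [-0.038 -0.022  0.032]
0.072 52 [-0.013 -0.012 -0.008] [-0.039 -0.022  0.036]
0.08 56 [-0.013 -0.012  0.007] [-0.04   0.022  0.037]
0.088 9 [-0.013 -0.012 -0.004] [-0.042  0.023  0.039]
[[309. 550.]
 [354. 518.]
 [135. 430.]
 [180. 401.]]
```

View pics/c3.png

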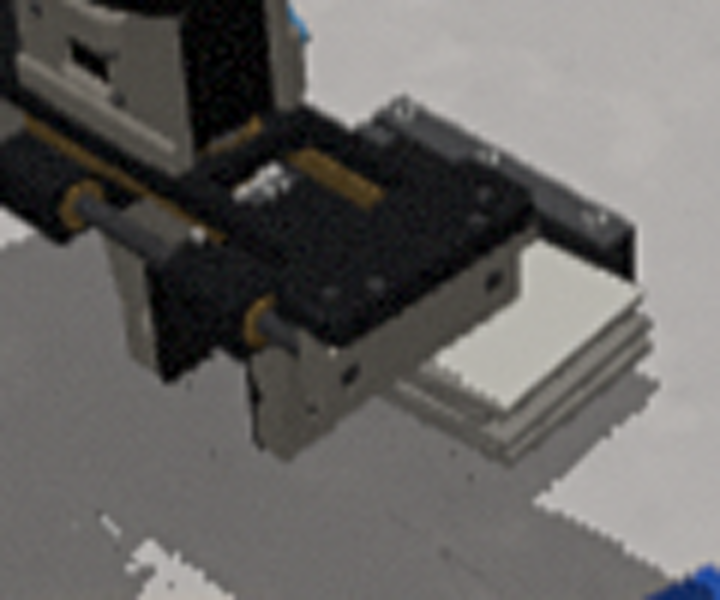

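The finger bottoms end at about (290,455), clearly above the worktop. Depth puts the tips at z ≈ 0.040, so the tool stands about 33 mm higher than the pose reading implies. I'll go down in guarded steps.

Request:
play_rows --pt "0 0 -0.01 0 0 0" --pt "0 0 -0.01 0 0 0" --pt "0 0 -0.01 0 0 0" --pt "0 0 0 0 0 0" --pt "0 0 0 0 0 0"

```text
clock: 6.05
tool_pos: [0.4754, -0.0166, 0.0019]
orientation: [180.0, 0.1, 20.6]
force: [0.6, 0.7, 0.9]
opening: 0.0401
gripper_force: 0.0
```

```bash
cat > tip.py <<'E'
from h import *
import sys
yaw=float(sys.argv[1])
a,d=snapshot("side");o=get_obs();t=o["tool_pos"];print(t,o["force"].round(1))
y=np.radians(yaw);ex=np.array([np.cos(y),np.sin(y)]);ey=np.array([-np.sin(y),np.cos(y)])
W=cloud("side",d,180,400,130,300);q=W[...,:2]-t[:2];x=q@ex;yy=q@ey;z=W[...,2]
m=(abs(x)<.02)&(abs(yy)<.055)&(z<.06)
for lo in np.arange(.0,.05,.004):
    k=m&(z>=lo)&(z<lo+.004)
    if k.sum():print(round(lo,3),k.sum(),np.percentile(x[k],[5,50,95]).round(3),np.percentile(yy[k],[5,50,95]).round(3))
E
python3 tip.py 20.6
```

```text
[ 0.47563049 -0.01649609  0.00223738] [-0.1 -0.4  0.5]
0.0 586 [-0.018 -0.005  0.016] [-0.051 -0.007  0.046]
0.004 11 [-0.019 -0.008  0.015] [-0.038  0.008  0.04 ]
0.012 3 [-0.009 -0.003  0.003] [-0.015  0.02   0.022]
0.016 26 [-0.011 -0.007  0.005] [-0.035  0.02   0.026]
0.02 29 [-0.012 -0.01   0.003] [-0.037 -0.026  0.03 ]
0.024 29 [-0.013 -0.011 -0.002] [-0.036  0.02   0.035]
0.028 34 [-0.013 -0.01  -0.002] [-0.035  0.019  0.03 ]
0.032 29 [-0.013 -0.01  -0.004] [-0.036 -0.024  0.031]
0.036 23 [-0.013 -0.011 -0.006] [-0.037  0.02   0.032]
0.04 22 [-0.013 -0.012 -0.009] [-0.038 -0.022  0.036]
0.044 26 [-0.012 -0.011 -0.006] [-0.038 -0.023  0.033]
0.048 29 [-0.013 -0.012 -0.009] [-0.038  0.019  0.035]
```

Request:
play_rows --pt "0 0 -0.006 0 0 0" --pt "0 0 -0.005 0 0 0" --pt "0 0 0 0 0 0" --pt "0 0 0 0 0 0"

```text
clock: 6.5
tool_pos: [0.4756, -0.0165, -0.0064]
orientation: [180.0, 0.0, 20.6]
force: [0.3, -0.5, -0.3]
opening: 0.0396
gripper_force: 0.0
```

Request:
play_rows --pt "0.0047 0.00176 0 0 0 0" --pt "0.0047 0.00176 0 0 0 0" --pt "0.0047 0.00176 0 0 0 0" --pt "0.0047 0.00176 0 0 0 0" --pt "0.0047 0.00176 0 0 0 0" --pt "0.0047 0.00176 0 0 0 0" --pt "0.0047 0.00176 0 0 0 0"

```text
clock: 7.2
tool_pos: [0.5023, -0.0065, -0.0064]
orientation: [180.0, 0.0, 20.6]
force: [-0.3, -0.3, -0.6]
opening: 0.0399
gripper_force: 0.0
```

Request:
play_rows --pt "0.0024 0.0009 0 0 0 0" --pt "0.0024 0.0009 0 0 0 0" --pt "0.0024 0.0009 0 0 0 0" --pt "0.0024 0.0009 0 0 0 0" --pt "0.0024 0.0009 0 0 0 0" --pt "0 0 0 0 0 0"

```text
clock: 7.8
tool_pos: [0.5115, -0.003, -0.0064]
orientation: [-180.0, 0.0, 20.6]
force: [-0.7, -0.2, 0.3]
opening: 0.0398
gripper_force: 0.3
```

```bash
python3 tip.py 20.6
```

```text
[ 0.51155785 -0.00299779 -0.00641158] [-0.9 -0.1 -0.3]
0.0 474 [-0.019 -0.007  0.015] [-0.051 -0.006  0.046]
0.004 5 [-0.018 -0.011  0.011] [0.01  0.021 0.041]
0.008 24 [-0.011 -0.004  0.008] [-0.035  0.02   0.031]
0.012 38 [-0.013 -0.007  0.005] [-0.036  0.018  0.03 ]
0.016 47 [-0.013 -0.006  0.015] [-0.052 -0.027  0.028]
0.02 37 [-0.013 -0.009  0.016] [-0.052 -0.025  0.032]
0.024 35 [-0.012 -0.01   0.014] [-0.051 -0.025  0.03 ]
0.028 28 [-0.012 -0.01  -0.002] [-0.037  0.019  0.032]
0.032 28 [-0.013 -0.01  -0.004] [-0.037  0.02   0.035]
0.036 30 [-0.013 -0.011 -0.003] [-0.038 -0.027  0.028]
0.04 26 [-0.013 -0.011 -0.006] [-0.039  0.019  0.032]
0.044 21 [-0.013 -0.011 -0.005] [-0.039  0.02   0.033]
0.048 31 [-0.013 -0.011 -0.006] [-0.041  0.02   0.037]
```

Request:
play_rows --pt "0.0024 0.0009 0 0 0 0" --pt "0.0024 0.0009 0 0 0 0" --pt "0.0024 0.0009 0 0 0 0" --pt "0.0012 0.00044 0 0 0 0"

```text
clock: 8.25
tool_pos: [0.5178, -0.0008, -0.0064]
orientation: [180.0, 0.1, 20.6]
force: [-3.6, -1.9, 2.2]
opening: 0.0399
gripper_force: 2.0
```

Request:
play_rows --pt "0.0012 0.00044 0 0 0 0" --pt "0.0012 0.00044 0 0 0 0" --pt "0.0012 0.00044 0 0 0 0" --pt "0 0 0 0 0 0"

```text
clock: 8.65
tool_pos: [0.5215, 0.0007, -0.0064]
orientation: [180.0, -0.0, 20.6]
force: [-0.8, -0.8, -1.3]
opening: 0.0397
gripper_force: 0.8
```

Request:
play_rows --pt "0.0012 0.00044 0 0 0 0" --pt "0.0012 0.00044 0 0 0 0" --pt "0 0 0 0 0 0"

```text
clock: 8.95
tool_pos: [0.522, 0.0009, -0.0065]
orientation: [-180.0, 0.1, 20.6]
force: [-5.6, -2.4, 1.8]
opening: 0.0399
gripper_force: 2.8
```

Request:
play_rows --pt "0.0012 0.00044 0 0 0 0" --pt "0 0 0 0 0 0" --pt "0 0 0 0 0 0"

```text
clock: 9.25
tool_pos: [0.522, 0.0008, -0.0067]
orientation: [-180.0, 0.2, 20.6]
force: [-7.7, -3.0, 4.1]
opening: 0.0398
gripper_force: 3.9
```

Request:
play_rows --pt "0.0012 0.00044 0 0 0 0" --pt "0 0 0 0 0 0" --pt "0 0 0 0 0 0"

```text
clock: 9.55
tool_pos: [0.522, 0.0008, -0.0068]
orientation: [-180.0, 0.3, 20.5]
force: [-9.9, -3.7, 6.4]
opening: 0.0399
gripper_force: 5.1
```

Request:
play_rows --pt "0.0024 0.0009 0 0 0 0" --pt "0.0024 0.0009 0 0 0 0" --pt "0 0 0 0 0 0" --pt "0 0 0 0 0 0"

```text
clock: 9.95
tool_pos: [0.5218, 0.0007, -0.0076]
orientation: [-180.0, 0.7, 20.5]
force: [-18.6, -6.5, 10.9]
opening: 0.0395
gripper_force: 9.6
```

Request:
play_rows --pt "-0.0048 -0.00178 0 0 0 0" --pt "-0.0094 -0.0035 0 0 0 0" --pt "-0.0094 -0.0035 0 0 0 0" --pt "-0.0094 -0.0035 0 0 0 0" --pt "0 0 0.05 0 0 0" --pt "0 0 0.05 0 0 0" --pt "0 0 0 0 0 0" --pt "0 0 0 0 0 0"

```text
clock: 10.75
tool_pos: [0.5032, -0.006, 0.075]
orientation: [-180.0, -0.2, 20.6]
force: [0.2, 0.0, -2.0]
opening: 0.0398
gripper_force: 0.0
```

Request:
play_rows --pt "0.01016 -0.007 0 0 0 -0.0417" --pt "0.01016 -0.007 0 0 0 -0.0417" --pt "0.01016 -0.007 0 0 0 -0.0417" --pt "0.01016 -0.007 0 0 0 -0.0417" --pt "0.01016 -0.007 0 0 0 -0.0417" --pt "0.01016 -0.007 0 0 0 -0.0417" --pt "0.01016 -0.007 0 0 0 -0.0417" --pt "0.01016 -0.007 0 0 0 -0.0417" --pt "0.01016 -0.007 0 0 0 -0.0417" --pt "0.01016 -0.007 0 0 0 -0.0417" --gripper -0.545

```text
clock: 11.75
tool_pos: [0.5832, -0.0627, 0.0722]
orientation: [179.9, 0.1, -54.8]
force: [-0.2, -1.1, 0.0]
opening: 0.0198
gripper_force: 0.0
```

Request:
play_rows --pt "0.01016 -0.007 0 0 0 -0.0417" --pt "0.01016 -0.007 0 0 0 -0.0417" --pt "0 0 0 0 0 0" --pt "0 0 0 0 0 0" --pt "0 0 -0.03 0 0 0" --pt "0 0 0 0 0 0" --pt "0 0 0 0 0 0"

```text
clock: 12.45
tool_pos: [0.5992, -0.0735, 0.0494]
orientation: [179.9, 0.0, -69.4]
force: [-0.0, 0.7, 0.5]
opening: 0.0196
gripper_force: 0.0
```

```bash
python3 tip.py -69.4; python3 - <<'E'
from h import *
p=(.5637,.025,.36);t=get_obs()["tool_pos"][:2]-p[:2];y=.36
print("jig",t[0]*np.cos(y)+t[1]*np.sin(y),-t[0]*np.sin(y)+t[1]*np.cos(y))
E
```

```text
[ 0.59990102 -0.07346279  0.05008546] [ 0.1 -0.3  0.8]
0.0 730 [-0.018  0.     0.018] [-0.05  -0.003  0.049]
0.004 20 [-0.017 -0.004  0.018] [-0.049  0.015  0.053]
jig -0.0008054874412758428 -0.1049036980055306
```

Request:
play_rows --pt "0 0 -0.025 0 0 0" --pt "0 0 -0.025 0 0 0" --pt "0 0 -0.01 0 0 0" --pt "0 0 -0.01 0 0 0" --pt "0 0 0 0 0 0" --pt "0 0 0 0 0 0"

```text
clock: 13.1
tool_pos: [0.6005, -0.0735, -0.0057]
orientation: [-180.0, -0.0, -69.5]
force: [0.4, -0.2, 1.0]
opening: 0.0201
gripper_force: 0.0
```

```bash
python3 tip.py -69.4; python3 - <<'E'
from h import *
a,d=snapshot("top");b,d=snapshot("side");cv2.imwrite("pics/d_top.png",a);cv2.imwrite("pics/d_side.png",b)
E
```

```text
[ 0.60064656 -0.07352574 -0.00549546] [-0.8  0.8  0.6]
0.0 487 [-0.014  0.007  0.019] [-0.051 -0.019  0.05 ]
0.004 4 [-0.005  0.009  0.011] [-0.037 -0.024  0.034]
0.008 16 [-0.005  0.004  0.01 ] [-0.026  0.009  0.017]
0.012 34 [-0.006  0.007  0.012] [-0.027  0.008  0.018]
0.016 39 [-0.007  0.006  0.012] [-0.028 -0.018  0.021]
0.02 39 [-0.007  0.009  0.012] [-0.027 -0.021  0.019]
0.024 36 [-0.005  0.008  0.011] [-0.027 -0.011  0.021]
0.028 34 [-0.007  0.01   0.012] [-0.028 -0.017  0.023]
0.032 30 [-0.002  0.01   0.012] [-0.028 -0.014  0.02 ]
0.036 26 [-0.002  0.01   0.012] [-0.029 -0.023  0.021]
0.04 19 [0.003 0.01  0.012] [-0.03  -0.023  0.022]
0.044 13 [0.003 0.011 0.012] [-0.031 -0.021  0.026]
0.048 18 [0.007 0.011 0.012] [-0.031 -0.026  0.025]
```

Request:
play_rows --pt "-0.00176 0.0047 0 0 0 0" --pt "-0.00176 0.0047 0 0 0 0" --pt "-0.00176 0.0047 0 0 0 0" --pt "-0.00176 0.0047 0 0 0 0" --pt "-0.0009 0.0024 0 0 0 0" --pt "-0.0009 0.0024 0 0 0 0" --pt "-0.0009 0.0024 0 0 0 0" --pt "0 0 0 0 0 0"

```text
clock: 14.05
tool_pos: [0.5921, -0.0527, -0.0064]
orientation: [180.0, 0.0, -69.5]
force: [-0.2, -0.4, 0.1]
opening: 0.0201
gripper_force: 0.0
```

Request:
play_rows --pt "-0.0009 0.0024 0 0 0 0" --pt "-0.0009 0.0024 0 0 0 0" --pt "-0.0009 0.0024 0 0 0 0" --pt "-0.0009 0.0024 0 0 0 0"

```text
clock: 14.45
tool_pos: [0.5892, -0.0451, -0.0064]
orientation: [180.0, -0.0, -69.5]
force: [0.7, -1.5, 0.3]
opening: 0.0197
gripper_force: 1.1
```

Request:
play_rows --pt "-0.00044 0.0012 0 0 0 0" --pt "-0.00044 0.0012 0 0 0 0" --pt "-0.00044 0.0012 0 0 0 0" --pt "-0.00044 0.0012 0 0 0 0" --pt "0 0 0 0 0 0"

```text
clock: 14.95
tool_pos: [0.5878, -0.0412, -0.0064]
orientation: [180.0, 0.0, -69.5]
force: [0.6, -2.1, -0.4]
opening: 0.02
gripper_force: 1.1
```

Request:
play_rows --pt "-0.00044 0.0012 0 0 0 0" --pt "-0.00044 0.0012 0 0 0 0" --pt "-0.00044 0.0012 0 0 0 0" --pt "0 0 0 0 0 0"

```text
clock: 15.35
tool_pos: [0.5868, -0.0383, -0.0064]
orientation: [180.0, 0.0, -69.5]
force: [0.1, -2.3, -0.2]
opening: 0.0199
gripper_force: 1.3
```

Request:
play_rows --pt "-0.00044 0.0012 0 0 0 0" --pt "-0.00044 0.0012 0 0 0 0" --pt "-0.00044 0.0012 0 0 0 0" --pt "0 0 0 0 0 0"

```text
clock: 15.75
tool_pos: [0.5866, -0.0376, -0.006]
orientation: [180.0, -0.1, -69.5]
force: [6.1, -17.9, -1.8]
opening: 0.0195
gripper_force: 9.1
```

Request:
play_rows --pt "-0.00044 0.0012 0 0 0 0" --pt "-0.00044 0.0012 0 0 0 0" --pt "0 0 0 0 0 0" --pt "0 0 0 0 0 0"

```text
clock: 16.15
tool_pos: [0.5866, -0.0375, -0.0056]
orientation: [-180.0, -0.2, -69.5]
force: [9.7, -28.1, -2.2]
opening: 0.0199
gripper_force: 15.2
```

Request:
play_rows --pt "0.0018 -0.0048 0 0 0 0" --pt "0.004 -0.0105 0 0 0 0" --pt "0.004 -0.0105 0 0 0 0" --pt "0.004 -0.0105 0 0 0 0" --pt "0 0 0.05 0 0 0" --pt "0 0 0.05 0 0 0" --pt "0 0 0 0 0 0"

```text
clock: 16.85
tool_pos: [0.6002, -0.0626, 0.0793]
orientation: [-179.5, -0.1, -69.4]
force: [0.7, -0.2, 0.5]
opening: 0.0199
gripper_force: 0.0
```

Request:
play_rows --pt "-0.0117 0.006 0 0 0 0.0417" --pt "-0.0117 0.006 0 0 0 0.0417" --pt "-0.0117 0.006 0 0 0 0.0417" --pt "-0.0117 0.006 0 0 0 0.0417" --pt "-0.0117 0.006 0 0 0 0.0417" --pt "-0.0117 0.006 0 0 0 0.0417" --pt "-0.0117 0.006 0 0 0 0.0417" --pt "-0.0117 0.006 0 0 0 0.0417" --pt "-0.0117 0.006 0 0 0 0.0417" --pt "-0.0117 0.006 0 0 0 0.0417" --gripper -0.09

```text
clock: 17.85
tool_pos: [0.5024, -0.0145, 0.0737]
orientation: [-180.0, -0.0, 5.9]
force: [-0.8, -0.0, -0.4]
opening: 0.0397
gripper_force: 0.0
```

Request:
play_rows --pt "-0.0117 0.006 0 0 0 0.0417" --pt "-0.0117 0.006 0 0 0 0.0417" --pt "0 0 0 0 0 0" --pt "0 0 0 0 0 0"

```text
clock: 18.25
tool_pos: [0.4843, -0.0049, 0.0739]
orientation: [-180.0, -0.0, 20.4]
force: [0.1, 0.1, -0.1]
opening: 0.04
gripper_force: 0.0
```

```bash
python3 - <<'E'
from h import *
p=(.5637,.025,.36);o=get_obs();t=o["tool_pos"][:2]-p[:2];y=.36
print("jig",t[0]*np.cos(y)+t[1]*np.sin(y),-t[0]*np.sin(y)+t[1]*np.cos(y),o["tool_pos"],o["orientation"])
E
```

```text
jig -0.08483644440904177 -1.8479138646176202e-05 [ 0.48430835 -0.00490299  0.07389814] [-1.79998945e+02 -4.66691787e-02  2.04144151e+01]
```

Request:
play_rows --pt "0 0 -0.04 0 0 0" --pt "0 0 -0.04 0 0 0" --pt "0 0 -0.02 0 0 0" --pt "0 0 0 0 0 0" --pt "0.0094 0.0035 0 0 0 0" --pt "0.0094 0.0035 0 0 0 0" --pt "0.0094 0.0035 0 0 0 0" --pt "0.0047 0.00176 0 0 0 0" --pt "0.0024 0.0009 0 0 0 0" --pt "0 0 0 0 0 0"

```text
clock: 19.25
tool_pos: [0.5124, 0.0056, -0.0062]
orientation: [-180.0, -0.0, 20.6]
force: [-0.2, -1.4, -0.4]
opening: 0.0399
gripper_force: 0.0
```

Request:
play_rows --pt "0.0024 0.0009 0 0 0 0" --pt "0.0024 0.0009 0 0 0 0" --pt "0.0024 0.0009 0 0 0 0" --pt "0.0012 0.00044 0 0 0 0" --pt "0 0 0 0 0 0"

```text
clock: 19.75
tool_pos: [0.5189, 0.008, -0.0064]
orientation: [180.0, -0.0, 20.6]
force: [-0.1, -0.0, 1.2]
opening: 0.0398
gripper_force: 0.0
```

Request:
play_rows --pt "0.0024 0.0009 0 0 0 0" --pt "0.0024 0.0009 0 0 0 0" --pt "0 0 0 0 0 0"

```text
clock: 20.05
tool_pos: [0.5192, 0.0081, -0.0071]
orientation: [-180.0, 0.4, 20.5]
force: [-8.7, -1.8, 4.1]
opening: 0.04
gripper_force: 4.1
```

Request:
play_rows --pt "0.0024 0.0009 0 0 0 0" --pt "0.0024 0.0009 0 0 0 0" --pt "0 0 0 0 0 0"

```text
clock: 20.35
tool_pos: [0.5191, 0.0079, -0.0079]
orientation: [-180.0, 0.8, 20.5]
force: [-16.1, -5.2, 10.1]
opening: 0.04
gripper_force: 8.7
```

Request:
play_rows --pt "-0.0048 -0.00178 0 0 0 0" --pt "-0.0094 -0.0035 0 0 0 0" --pt "-0.0094 -0.0035 0 0 0 0" --pt "-0.0094 -0.0035 0 0 0 0" --pt "0 0 0.05 0 0 0" --pt "0 0 0.05 0 0 0" --pt "-0.025 0.05 0.02 0 0 0" --pt "-0.025 0.05 0.02 0 0 0" --pt "-0.01 0.05 0.02 0 0 0" --pt "0 0.05 0 0 0 0"

```text
clock: 21.35
tool_pos: [0.4519, 0.163, 0.1245]
orientation: [-179.9, -0.3, 20.6]
force: [1.6, 0.8, 0.6]
opening: 0.0402
gripper_force: 0.0
```

Request:
play_rows --pt "0 0.05 0 0 0 0" --pt "0 0.05 0 0 0 0" --pt "0 0.05 0 0 0 0" --pt "0 0 0 0 0 0"

```text
clock: 21.75
tool_pos: [0.4524, 0.2853, 0.1219]
orientation: [-180.0, -0.1, 20.8]
force: [-1.0, -0.7, -0.7]
opening: 0.04
gripper_force: 0.0
```

```bash
python3 - <<'E'
from h import *
p=(.5637,.025,.36)
a,d=snapshot("top");b,e=snapshot("side");cv2.imwrite("pics/e_top.png",a);cv2.imwrite("pics/e_side.png",b)
O=[]
for n,im,x,y in(("top",a,195,215),("side",b,240,175)):
    im=cv2.resize(im[y:y+85,x:x+100],None,fx=4,fy=4,interpolation=cv2.INTER_CUBIC)
    O.append(im)
cv2.imwrite("pics/e.png",cv2.resize(np.hstack(O),(800,340)))
E
```

```text
(no output)
```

View pics/e.png

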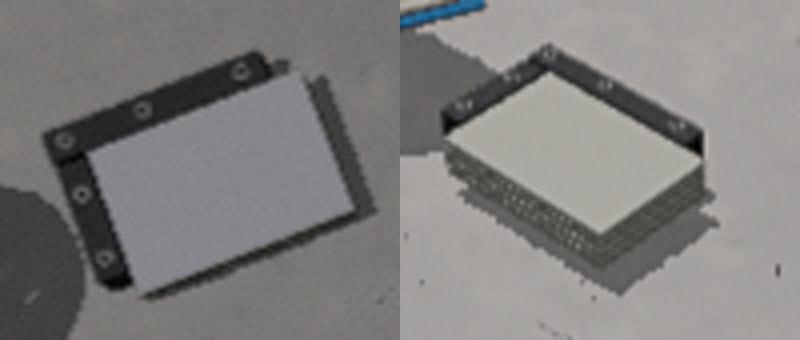

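The stack now looks square and flush in the picture: top view corners at (88,152), (300,72), (355,215) and (140,297). I'll check numerically, fitting the top plate and the lower plates' edges to the squared pose.

```bash
cat > chk.py <<'E'
from h import *
import sys
t=sys.argv[1]
p=np.array((.5637,.025,.36));S={n:gaussian_filter(cv2.imread(f"pics/{t}_{n}.png").astype(float).mean(-1),.5) for n in("top","side")}
def fit(n,E,x0):
    g=S[n]
    def sc(q):
        s=0;P=lambda o,Q,nn,z:proj(n,J2W(p,J2W(q,np.c_[Q+o*nn,np.full(len(Q),z)])))
        f=lambda uv:map_coordinates(g,[uv[:,1],uv[:,0]],order=1)
        for Q,nn,z in E:s-=np.abs(f(P(.0016,Q,nn,z))-f(P(-.0016,Q,nn,z))).sum()
        return s
    return min((minimize(sc,[a,b,c],method="Nelder-Mead",options=dict(initial_simplex=[[a,b,c],[a+.003,b,c],[a,b+.003,c],[a,b,c+.03]])) for a in(-.003,0,.003) for b in(-.003,0,.003) for c in(-.02,.02)),key=lambda r:r.fun)
R=[edge((.0375,-.055),(.0375,.055),(1,0),.036),edge((-.0375,.055),(.0375,.055),(0,1),.036,28),edge((.0375,-.055),(-.0375,-.055),(0,-1),.036,28),edge((-.0375,-.055),(-.0375,.055),(-1,0),.036)]
for n in("top","side"):
    r=fit(n,R,0);print(n,"top plate in jig mm,rad",r.x[:2]*1e3,r.x[2],r.fun)
# fences refit with same image
E=[edge((.0535,-.04),(.0535,.072),(1,0),.038),edge((-.025,.071),(.0375,.071),(0,1),.038,24)]
for n in("top","side"):
    r=fit(n,E,0);print(n,"fence",r.x[:2]*1e3,r.x[2])
# profile of brightness along vertical direction on -x and -y faces: offset of lower edge
for n in("side",):
    for nm,Q,nn in(("-x",np.c_[np.full(30,-.0375),np.linspace(-.045,.045,30)],(-1,0)),("-y",np.c_[np.linspace(-.03,.03,30),np.full(30,-.055)],(0,-1))):
        for z in(.034,.03,.028,.024,.022,.018,.016,.012):
            v=[]
            for o in np.arange(-.004,.0075,.001):
                uv=proj(n,J2W(p,np.c_[Q+o*np.array(nn),np.full(30,z)]));v.append(map_coordinates(S[n],[uv[:,1],uv[:,0]],order=1).mean())
            print(nm,z,np.round(v).astype(int))
E
python3 chk.py e
```

```text
top top plate in jig mm,rad [-0.4269908   0.51580461] 0.002757411418223708 -8665.204120736764
side top plate in jig mm,rad [1.27587185 0.39347398] 0.004474203439037082 -8570.722092591772
top fence [-0.45213255  0.11296881] 0.005006175707343432
side fence [ 0.84671137 -0.33052278] -0.004397487282399052
-x 0.034 [149 132 113  98  88  84  82  81  82  85  86  86]
-x 0.03 [95 87 83 82 82 83 85 86 85 84 84 86]
-x 0.028 [85 83 81 82 85 87 86 85 84 85 85 85]
-x 0.024 [82 85 87 86 85 84 84 84 83 83 87 93]
-x 0.022 [ 86  87  85  84  84  84  83  82  84  89  95 102]
-x 0.018 [ 84  84  84  83  82  83  88  94 100 104 105 106]
-x 0.016 [ 84  84  82  82  85  90  96 101 104 105 105 107]
-x 0.012 [ 82  84  89  95  99 101 102 103 105 110 120 133]
-y 0.034 [158 145 126 106  90  80  76  75  74  75  77  79]
-y 0.03 [101  87  79  76  75  74  75  77  77  77  76  77]
-y 0.028 [81 77 75 74 75 76 77 77 76 75 76 77]
-y 0.024 [74 75 77 78 77 76 75 76 76 75 74 77]
-y 0.022 [77 78 77 76 76 76 76 75 74 75 79 85]
-y 0.018 [76 76 76 76 75 74 76 80 86 92 96 99]
-y 0.016 [ 76  77  76  74  75  78  83  89  94  97  99 101]
-y 0.012 [75 75 79 85 90 94 97 98 99 99 99 99]
```

```bash
python3 -c "
from plant import *
print(close_job())"
```

```text
the job is handed in; nothing more can be done
None
```

The four plates stand as one stack in the jig, flush against both fences to within about 1 mm by the camera images, and I handed the job in at about 22 s without going near the tape roll, Petri dish, weighing boat or blue look-alikes.

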